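# Close the jewellery mould on its sloping stand

### The job

Take the cover plate with the blue handle, lower it gently and square onto the two dowel pins of the mould on the sloping stand until it lies fully home, feeling for the pins because the lower mould half may stand anywhere along its slide. Then push the red-knobbed locking bolt fully in over the cover's edge and let go. Leave the orange-handled cover, the amber jar and the hammer where they are.

Things in the scene. Friction and masses are not known exactly. Their poses are not given: they have to be found in the camera images.
- cover_grip (a point): Grip point of the loose blue-handled cover: an aluminium plate 64 (x) x 110 (y) x 8 mm, about 0.2 kg, lying flat on the table. On its middle stands a blue bar handle 12 mm thick (x), 46 mm long (y), 38 mm high. This point is inside the handle, 30 mm above the plate's underside, 22 mm above its top face, 16 mm below the handle's top. z out of the plate, y along the handle.
- cover_under (a point): Middle of the underside of the same cover, axes as cover_grip. Two holes run through the plate on its y axis, 36 mm either side of the middle, for the 8 mm pins: a round one of 9.5 mm at +y, and at -y a slot 9.5 mm (x) by 12.5 mm (y). It fits either way round.
- bed_mid (a point): Fixed point: middle of the flat top face of the sloping bed of the green mould stand, about 85 mm above the table. The bed slopes 25 degrees: x points down the slope, away from the robot, y across it, z square out of the bed (up and away from the robot). The bed is 140 mm along x; along y it runs from -140 to +64 mm.
- slide_mid (a point): Fixed point on the bed's z axis, 22 mm above bed_mid, same axes: middle of the slide, level with the top face of the aluminium lower mould half (66 x 100 mm). The mould half slides along x and may stand anywhere from -14 to +14 mm from this point, with its middle at y = 0; where it stands is NOT reported: look or feel for it. About 8 N of friction holds it.
- pin_level (a point): Fixed point on the bed's z axis, 36 mm above bed_mid, same axes: the height of the tips of the mould half's two steel dowel pins, 8 mm thick, at y = +36 and -36 mm, 14 mm tall, the upper 3 mm tapering to a 5.6 mm tip. Pins up to 1.5 mm off a hole draw the mould half along as they enter. The cover's underside is at this height when it rests on the tips, 14 mm lower when it is home.
- stand: The fixed green stand with the bed, mould half and bolt that it carries. Origin on the table straight below bed_mid; footprint 150 mm (x) by 210 mm (y from -143 to +67 mm); its x axis points horizontally down-slope, away from the robot.
- bolt_knob (a point): Grip point of the bolt's knob: a red round post square to the bed, 14 mm in diameter, 38 mm long; this point is on its axis, 23 mm above its foot and 62 mm above the bed. Axes as bed_mid. With the bolt right out it is at x = 0, y = -112 mm of bed_mid. The steel bolt bar below is 18 mm wide, 6 mm thick, its underside 33 mm above the bed, 3 mm above a cover that is home.
- bolt (a joint): Travel of the locking bolt along the bed's +y, m: 0 right out, 0.030 fully in, where its end lies 11 mm over the cover's edge. Stays where it is left; takes about 3 N to push.
- spare_grip (a point): Same point on the other cover, with an orange handle: same size, but its holes are 43 mm from the middle and do not fit. To be left alone.
- jar_mid (a point): Middle of a small loose amber glass jar with steel lid, 40 mm in diameter, 50 mm high, standing on the table. To be left alone.
- hammer: Loose bench hammer lying on the table beyond the stand; its handle and head lie along its x axis. To be left alone.
Things that resemble listed ones, but are neither listed nor needed, are in the scene too. What is shaped like the part that bears cover_grip but brown or green is not meant.

How it is judged:
On the way:
1. the blue-handled cover is fully home on both pins while the bolt is still out (z of cover_grip in the frame of bed_mid between 0.0495 and 0.0545 m and x of cover_grip in the frame of bed_mid between -0.02 and 0.02 m and y of cover_grip in the frame of bed_mid between -0.005 and 0.005 m and angle between the z axis of cover_grip and the z axis of bed_mid, either way round below 0.05 rad and angle between the x axis of cover_grip and the x axis of bed_mid, either way round below 0.07 rad and value of joint bolt below 0.014 m), for 0.2 s.
At the end, for the whole second after the job is handed in: Blue-handled cover home on both pins: grip point 49.5 to 54.5 mm above the bed, within 20 mm along x and 5 mm along y of its middle, parallel to the bed within 0.05 rad, square to it within 0.07 rad; bolt in by at least 26.5 mm; cover and bolt released, cover at rest (z of cover_grip in the frame of bed_mid between 0.0495 and 0.0545 m and x of cover_grip in the frame of bed_mid between -0.02 and 0.02 m and y of cover_grip in the frame of bed_mid between -0.005 and 0.005 m and angle between the z axis of cover_grip and the z axis of bed_mid, either way round below 0.05 rad and angle between the x axis of cover_grip and the x axis of bed_mid, either way round below 0.07 rad and value of joint bolt above 0.0265 m and linear speed of cover below 0.01 m/s and contact force between the fingers and cover below 0.2 N and contact force between the fingers and stand below 0.2 N); the robot touches nothing.
It fails at once if the cover is forced against the stand or its pins with more than 120 N (contact force between cover and stand above 120 N).
It fails at once if the orange-handled cover is moved more than 25 mm (distance of spare_grip from where it was at the start of the episode above 0.025 m).
It fails at once if the jar is moved more than 25 mm (distance of jar_mid from where it was at the start of the episode above 0.025 m).
It fails at once if the hammer is moved more than 30 mm (distance of hammer from where it was at the start of the episode above 0.03 m).
It also fails if it takes over 64 s, if anything falls off the work surface, if the arm or the gripper's body presses on something with over 40 N, if the wrist force passes 120 N, or if a joint passes its speed limit or range.

### The arm

A 6-joint arm with a two-finger parallel gripper is mounted at the origin on the work surface. World frame = base frame: x ahead of the robot, y to its left, z up, the work surface at z = 0. Lengths are in m, angles in rad, forces in N, time in s.
With the tool pointing down it reaches from about 0.375 to 0.9 m from the base axis. Payload 3.1 kg.
Tool frame: the origin (TCP) lies on the centre line of the jaws, within the pads' length; the fingertips stand robot.tip_reach ahead of it and the grasp point (between the pads) lies 8 mm behind it (robot.tip_reach is the distance from the TCP to the fingertips, in m); z points along the fingers, y is the line along which they close (so a half turn about z gives the same grasp; the last joint's range is limited). The gripper opens to 87 mm and grips with 3 to 60 N. Pads are 19 mm wide; open, the fingers measure 117 mm over their backs; the gripper's body (75 mm by 190 mm) begins 51 mm behind the grasp point.
Start: joints at [1.022, 0.527, 1.433, -0, 1.181, -0.178], TCP at [0.226, 0.583, 0.234] pointing down, gripper open.
Joint ranges: [-3.08, 3.08], [-0.75, 2.2], [0.22, 2.44], [-1.43, 4.57], [0, 2.65], [-2.85, 2.85]. Speed limits (rad/s): [2.79, 2.79, 3.14, 3.14, 3.14, 3.14].

### API

Orientations are given as a unit quaternion [x, y, z, w].
In Python, from rig import robot gives the robot as it stands.
- The arm moves only by the tool jog_arm, never from a script. Its argument "motion" is one flat list of numbers, 7 for each row, row after row: the shift along the tool's x, y, z scaled (see below), then the turn, a rotation vector about the tool's x, y, z scaled (see below), then the gripper's target within -1 to 1 (shut at 1, half-way at 0, fully open at -1). In form: [x, y, z, rx, ry, rz, hand, x, y, z, rx, ry, rz, hand, ...]. A call has 1 to 12 rows; each row shifts and turns the commanded pose from where the row before left it, along the tool's axes as they then stand; what a row does not reach is not made up. The controller multiplies each number of a shift by 4 cm and each number of a turn by 4 degrees. A row lasts 1/8 s, in which the tool goes at most 62.5 mm and 10.7 degrees, less where a joint would pass 70% of its speed; a pose out of reach is approached as far as the arm can. A call with a number of a shift or a turn outside -1 to 1 is refused whole. A call with a gripper value outside its range is refused whole. The fingers move at their own pace and stop on an object; "grip_force" is the grip in N (left out, the last holds). Time passes only in rows, so rows that do not move let the fingers close. It gives the time, the measured TCP pose, the force, the opening and the grip force at its end, in the units of the state.
- robot.get_obs(): the state, without advancing time (a new reading comes with each control period).
- robot.camera(name): name is "scene" or "top" or "wrist"; returns the picture (400x640x3 uint8, blue, green, red); there is no depth.
- robot.calibration(name): a dict with "fx", "fy", "cx", "cy" (pixels), "R" (3x3) and "t" (3): a world point X has camera coordinates R X + t; the wrist camera has in their place "T_tool_cam" (4x4, takes a point from camera to tool coordinates, whose origin is the TCP and whose axes are the flange's). Camera axes: x right, y down, z forward; pixel columns grow to the right and rows downward; lengths in m; the calibration is good to about 2 mm. A picture is of the moment at which its call begins: read the wrist's pose just before it. calibration takes no time and is no camera call.
- robot.hand_in(): hands the job in; it is judged then, once.
The state is a dict: "time": time; "q": joint angles; "joint_velocities": joint speeds; "joint_torque": joint torques, N m; "position": TCP position; "tool_rot": TCP orientation; "ft_force": force on the tool from outside, world axes, zero at the start; "moment": the same for the moment, N m; "grip_width": finger opening in m; "grip_force": force on a finger pad.
Only numpy, scipy, OpenCV 4.12 (cv2) and the standard library are available. Lean on these libraries where they do the work, as an engineer would, in place of code of your own. Each camera call takes 0.05 s, during which the arm holds its last target. There are 200 camera calls.

## Working session

There is one attempt and no reset: what is moved stays moved. The work goes in short steps, Python scripts to look and compute and a tool call to move; the robot and the scene stay as the last step left them, time stands still between calls to the robot, and variables do not carry over. Pictures are saved under pics/ and viewed, at most 10 in all, crops included, and the job is handed in when it is done.

Besides the shell and the picture viewer there is one more tool, called after "Emit:" as name(argument=value, ...) on one line, values as JSON. jog_arm: Moves the arm, as the interface text tells. Shifts and turns lie within -1 to 1; 1 stands for 4 cm of shift or 4 degrees of turn. Its arguments: {"type":"object","properties":{"motion":{"type":"array","items":{"type":"number"}},"grip_force":{"type":"number"}},"required":["motion"]}

```bash
mkdir -p pics; ls
python3 - <<'E'
from rig import robot
import cv2,numpy as np
np.set_printoptions(precision=4,suppress=True)
o=robot.get_obs();print({k:np.round(v,4) for k,v in o.items()},robot.tip_reach)
for n in("scene","top"):
    cv2.imwrite(f"pics/{n}0.png",robot.camera(n));print(n,robot.calibration(n))
print(robot.calibration("wrist"))
E
```

```text
pics
{'time': np.float64(0.0), 'q': array([ 1.0215,  0.5285,  1.4339, -0.    ,  1.1814, -0.1785]), 'joint_velocities': array([ 0.    ,  0.0008,  0.0012,  0.0006, -0.0016,  0.0001]), 'joint_torque': array([ -0.0017, -44.0051, -17.6586,   0.063 ,   0.0582,  -0.0002]), 'position': array([0.2261, 0.5819, 0.2326]), 'tool_rot': array([ 0.1843,  0.9829, -0.001 , -0.0004]), 'ft_force': array([-0.3032,  0.4134, -0.279 ]), 'moment': array([-0.0523, -0.0551,  0.0516]), 'grip_force': np.float64(0.0), 'grip_width': np.float64(0.0868)} 0.011
scene {'fx': 446.6667595375083, 'fy': 446.6667595375083, 'cx': 321.10478839331984, 'cy': 204.38335027355382, 'R': array([[ 0.1942,  0.9809, -0.0144],
       [ 0.7112, -0.1509, -0.6866],
       [-0.6757,  0.1231, -0.7269]]), 't': array([-0.2261, -0.3374,  1.4276])}
top {'fx': 452.78826649973905, 'fy': 452.78826649973905, 'cx': 323.1080085748705, 'cy': 200.64274676181464, 'R': array([[-0.0052, -1.    , -0.0014],
       [-0.9833,  0.0053, -0.1817],
       [ 0.1817,  0.0004, -0.9834]]), 't': array([0.1231, 0.5869, 1.2025])}
{'fx': 356.3413014362852, 'fy': 356.3413014362852, 'cx': 313.2589947328497, 'cy': 204.08898490657097, 'T_tool_cam': array([[-0.0004, -0.9616, -0.2744,  0.0746],
       [ 1.    , -0.0001, -0.0013, -0.0004],
       [ 0.0012, -0.2744,  0.9616, -0.1509],
       [ 0.    ,  0.    ,  0.    ,  1.    ]])}
```

View pics/scene0.png

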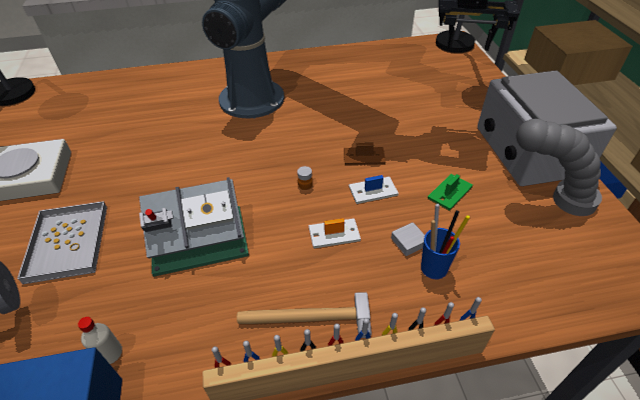

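View pics/top0.png

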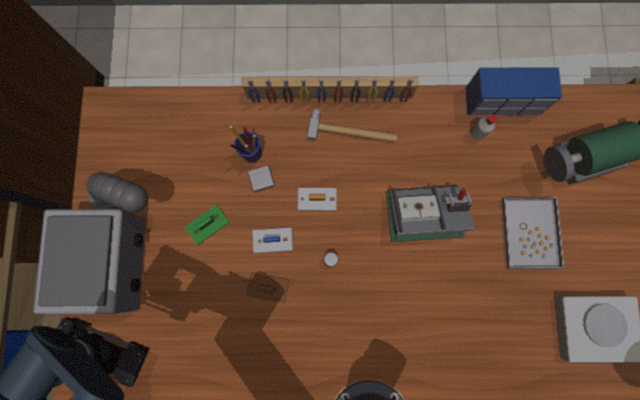

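The scene view shows the blue-handled cover at (373,186). The top view has it at (272,240). Lookalikes in the top view are orange at (317,198), green at (207,224) and brown at (268,287); the blue pencil cup at (249,148) and blue box are not covers. The stand is at (430,213) with its red knob at (463,195); the red bottle cap at (490,120) is a decoy. I choose the blue handle at (272,240).

```bash
cat > h.py <<'E'
from rig import robot
import cv2,numpy as np
from scipy.spatial.transform import Rotation as Rn
np.set_printoptions(precision=4,suppress=True)
def cam(n,o=None):
    c=robot.calibration(n)
    if n=="wrist":
        o=o or robot.get_obs();T=np.eye(4);T[:3,:3]=Rn.from_quat(o["tool_rot"]).as_matrix();T[:3,3]=o["position"]
        M=np.linalg.inv(T@c["T_tool_cam"]);R,t=M[:3,:3],M[:3,3]
    else: R,t=np.array(c["R"]),np.array(c["t"])
    return np.array([[c["fx"],0,c["cx"]],[0,c["fy"],c["cy"]],[0,0,1]]),R,t
def ray(C,p):
    K,R,t=C;d=R.T@np.linalg.inv(K)@[p[0],p[1],1];return -R.T@t,d/np.linalg.norm(d)
def onplane(C,p,n,c):  # n.X=c
    o,d=ray(C,p);return o+d*((c-np.dot(n,o))/np.dot(n,d))
def onz(C,p,z): return onplane(C,p,np.array([0,0,1.]),z)
def tri(rs):
    A=sum(np.eye(3)-np.outer(d,d) for o,d in rs);b=sum((np.eye(3)-np.outer(d,d))@o for o,d in rs);return np.linalg.solve(A,b)
def proj(C,X): K,R,t=C;x=K@(R@np.array(X)+t);return x[:2]/x[2]
def blobs(m,amin=15):
    cs,_=cv2.findContours(m.astype(np.uint8)*255,cv2.RETR_EXTERNAL,cv2.CHAIN_APPROX_NONE)
    return [(cv2.contourArea(c),cv2.minAreaRect(c),c) for c in cs if cv2.contourArea(c)>=amin]
E
python3 - <<'E'
from h import *
t=cv2.imread("pics/top0.png");s=cv2.imread("pics/scene0.png")
ct,cs=cam("top"),cam("scene")
for nm,im,roi in(("top",t,(180,150,490,300)),("scene",s,(100,130,460,290))):
    x0,y0,x1,y1=roi;h=cv2.cvtColor(im,cv2.COLOR_BGR2HSV);H,S,V=[h[y0:y1,x0:x1,i] for i in range(3)]
    for k,m in dict(blue=(H>100)&(H<130)&(S>150),red=((H<6)|(H>174))&(S>170)&(V>90),white=(S<40)&(V>150),orange=(H>8)&(H<18)&(S>200)&(V>180)).items():
        for a,r,c in blobs(m,12):
            M=c[:,0].mean(0)+[x0,y0];print(nm,k,a,np.round(M,1),np.round(r[1],1),round(r[2],1),"z.01:",onz(cam(nm),M,.01),"z.03",onz(cam(nm),M,.03))
a=cv2.resize(t[180:300,230:350],(480,480));b=cv2.resize(t[175:250,380:480],None,fx=4.8,fy=4.8)
o=np.zeros((480,970,3),np.uint8);o[:,:480]=a;o[:360,490:]=b
cv2.imwrite("pics/crop1.png",cv2.resize(o,(800,396)))
E
```

```text
top blue 27.0 [271.  238.9] [14.  3.] 0.0 z.01: [0.4863 0.268  0.01  ] z.03 [0.4843 0.2657 0.03  ]
top red 14.5 [462.6 193.1] [9. 4.] 90.0 z.01: [ 0.6155 -0.2819  0.01  ] z.03 [ 0.6115 -0.2756  0.03  ]
top white 50.5 [330.7 259.3] [10.  9.] 0.0 z.01: [0.4282 0.0995 0.01  ] z.03 [0.4271 0.0998 0.03  ]
top white 699.5 [271.8 239.8] [20.5 37.1] 86.2 z.01: [0.4838 0.2657 0.01  ] z.03 [0.4818 0.2634 0.03  ]
top white 603.5 [316.1 198.6] [36. 21.] 0.0 z.01: [0.6018 0.14   0.01  ] z.03 [0.598  0.1397 0.03  ]
scene blue 954.0 [438.1 249.9] [35.3 50.1] 26.6 z.01: [0.7016 0.3562 0.01  ] z.03 [0.7153 0.3471 0.03  ]
scene blue 188.0 [373.5 182.6] [12.2 19.2] 78.7 z.01: [0.4643 0.2751 0.01  ] z.03 [0.4841 0.2681 0.03  ]
scene red 22.5 [148.4 211.7] [5. 5.] 90.0 z.01: [ 0.4486 -0.2849  0.01  ] z.03 [ 0.4688 -0.2778  0.03  ]
scene white 470.0 [409.  235.4] [22.8 26.4] 63.4 z.01: [0.6487 0.3068 0.01  ] z.03 [0.6638 0.299  0.03  ]
scene white 611.0 [333.9 233.6] [21.4 49. ] 81.3 z.01: [0.6083 0.1402 0.01  ] z.03 [0.6244 0.1365 0.03  ]
scene white 49.5 [143.3 219. ] [13.2  9.7] 80.5 z.01: [ 0.4706 -0.2952  0.01  ] z.03 [ 0.4902 -0.2879  0.03  ]
scene white 112.0 [164.2 214.2] [17.5 12.6] 14.0 z.01: [ 0.4648 -0.2468  0.01  ] z.03 [ 0.4846 -0.2407  0.03  ]
scene white 1718.0 [205.5 203.4] [38.5 48.1] 79.0 z.01: [ 0.4492 -0.1481  0.01  ] z.03 [ 0.4694 -0.1445  0.03  ]
scene white 457.5 [373.1 190.3] [18.2 45.9] 78.7 z.01: [0.4909 0.2665 0.01  ] z.03 [0.5101 0.2597 0.03  ]
scene white 85.5 [304.3 170.7] [13.  9.] 0.0 z.01: [0.3829 0.1097 0.01  ] z.03 [0.4047 0.1068 0.03  ]
```

View pics/crop1.png

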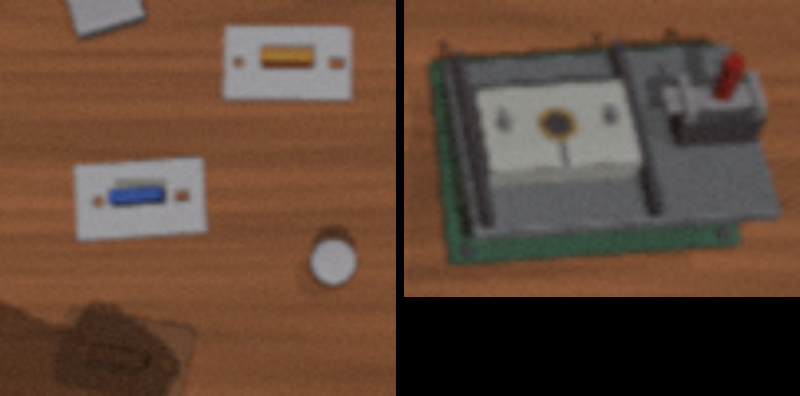

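The crop confirms the choice: the blue-handled white plate is left of centre, with holes either side and its long axis turned a few degrees. On the stand, the pins are at top pixels (405,206) and (432,204), and the knob is at (463,193).

Run:
```python
from h import *
ct,cs=cam("top"),cam("scene")
k=tri([ray(ct,(462.6,193.1)),ray(cs,(148.4,211.7))]);print("knob",k)
a,b=onz(ct,(404.9,205.8),.118),onz(ct,(432.2,204.),.118);print("pins",a,b,np.degrees(np.arctan2(*(a-b)[:2]*[-1,1])),(a+b)/2)
o=robot.get_obs();R=Rn.from_quat(o["tool_rot"]).as_matrix()
print(R.T@(np.array([.56,-.12,.30])-o["position"]))
```

```text
knob [ 0.5878 -0.2373  0.1483]
pins [ 0.5608 -0.0946  0.118 ] [ 0.5652 -0.1665  0.118 ] 3.5103131454249645 [ 0.563  -0.1306  0.118 ]
[-0.5655 -0.5335 -0.0665]
```

Emit:
jog_arm(motion=[-0.94,-0.89,-0.11,0,0,0,-1,-0.94,-0.89,-0.11,0,0,0,-1,-0.94,-0.89,-0.11,0,0,0,-1,-0.94,-0.89,-0.11,0,0,0,-1,-0.94,-0.89,-0.11,0,0,0,-1,-0.94,-0.89,-0.11,0,0,0,-1,-0.94,-0.89,-0.11,0,0,0,-1,-0.94,-0.89,-0.11,0,0,0,-1,-0.94,-0.89,-0.11,0,0,0,-1,-0.94,-0.89,-0.11,0,0,0,-1,-0.94,-0.89,-0.11,0,0,0,-1,-0.94,-0.89,-0.11,0,0,0,-1])

```text
time: 1.6
position: [0.4924, 0.0193, 0.2863]
tool_rot: [0.184, 0.983, 0.0, -0.0]
ft_force: [-0.2, 0.8, 1.2]
grip_width: 0.0872
grip_force: 0.0
```

Emit:
jog_arm(motion=[-0.94,-0.89,-0.11,0,0,1,-1,-0.94,-0.89,-0.11,0,0,1,-1,-0.94,-0.89,-0.11,0,0,1,-1,0,0,0,0,0,1,-1,0,0,0,0,0,1,-1,0,0,0,0,0,1,-1,0,0,0,0,0,1,-1,0,0,0,0,0,1,-1,0,0,0,0,0,1,-1,0,0,0,0,0,1,-1,0,0,0,0,0,1,-1,0,0,0,0,0,1,-1])

```text
time: 3.1
position: [0.5482, -0.1235, 0.299]
tool_rot: [0.569, 0.822, -0.0, -0.001]
ft_force: [-0.6, -0.6, -0.5]
grip_width: 0.0871
grip_force: 0.0
```

Emit:
jog_arm(motion=[0,0,0,0,0,1,-1,0,0,0,0,0,1,-1,0,0,0,0,0,1,-1,0,0,0,0,0,1,-1,0,0,0,0,0,0.25,-1,0,0,0,0,0,0,-1])

```text
time: 3.85
position: [0.5484, -0.1235, 0.2993]
tool_rot: [0.683, 0.73, -0.0, -0.0]
ft_force: [-0.3, -0.3, -0.3]
grip_width: 0.0871
grip_force: 0.0
```

Run:
```python
from h import *
o=robot.get_obs();im=robot.camera("wrist");cv2.imwrite("pics/w1.png",im)
import pickle;pickle.dump(cam("wrist",o),open("w1.pkl","wb"))
print(o["time"],o["position"],Rn.from_quat(o["tool_rot"]).as_matrix())
```

```text
3.85 [ 0.5484 -0.1235  0.2993] [[-0.0662  0.9978 -0.0006]
 [ 0.9978  0.0662  0.0002]
 [ 0.0003 -0.0005 -1.    ]]
```

View pics/w1.png

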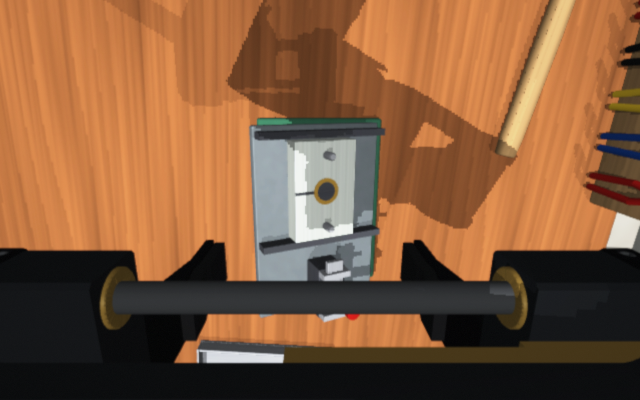

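The wrist view shows the mould half: pins near (330,154) and (328,226), centre bore at (326,191). The knob is hidden behind the gripper rod at about (352,315). I'll zoom in on the pins.

Run:
```python
from h import *
im=cv2.imread("pics/w1.png")
cv2.imwrite("pics/w1c.png",cv2.resize(im[110:255,245:395],None,fx=4.1,fy=4.1,interpolation=cv2.INTER_CUBIC))
```

```text
(no output)
```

View pics/w1c.png

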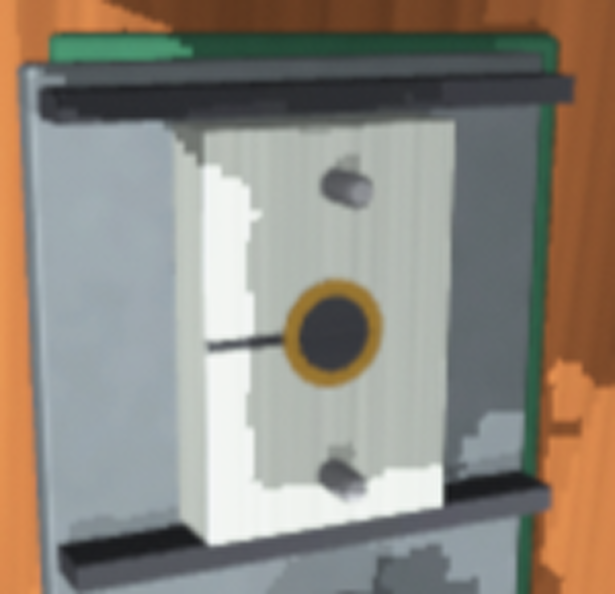

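```bash
cat >> h.py <<'E'
def bedR(psi): return Rn.from_euler("z",psi,degrees=True).as_matrix()@Rn.from_euler("y",25,degrees=True).as_matrix()
E
python3 - <<'E'
from h import *
import pickle;C=pickle.load(open("w1.pkl","rb"))
f=lambda p:(245+p[0]/4.1,110+p[1]/4.1)
b=np.array([.5514,-.1273,.085]);psi=3.5
for it in range(3):
    R=bedR(psi);n=R[:,2]
    P=lambda p,h:R.T@(onplane(C,f(p),n,n@b+h)-b)
    t1,t2=P((362,191),.036),P((356,488),.036)
    l,r=P((38,330),0),P((533,330),0)
    print("tips",t1,t2,"edges",l,r)
    for c in((203,127),(455,122),(443,508),(208,543),(333,332)):print("  mould",P(c,.022))
    d=R@(t1-t2);psi=np.degrees(np.arctan2(-d[0],d[1]));
    sh=np.array([(l[0]+r[0])/2,(t1[1]+t2[1])/2,0]);w=R@sh;w-=R[:,0]*(w[2]/R[2,0]) if 0 else 0
    b=b+np.array([w[0],w[1],0]);print("b",b,"psi",psi)
for d in range(-1,2):print(R@(t1*[1,0,1])+0)
E
```

```text
tips [0.0008 0.0295 0.036 ] [ 0.0008 -0.0425  0.036 ] edges [-0.0664 -0.0046  0.    ] [ 0.0751 -0.0187  0.    ]
  mould [-0.0325  0.0439  0.022 ]
  mould [0.0335 0.0425 0.022 ]
  mould [ 0.0342 -0.0577  0.022 ]
  mould [-0.0323 -0.0565  0.022 ]
  mould [ 0.0011 -0.0069  0.022 ]
b [ 0.5557 -0.1336  0.085 ] psi 3.5043211610003953
tips [-0.0037  0.0363  0.036 ] [-0.0037 -0.0353  0.036 ] edges [-0.0704  0.0023  0.    ] [ 0.0703 -0.0116  0.    ]
  mould [-0.0368  0.0506  0.022 ]
  mould [0.0289 0.0492 0.022 ]
  mould [ 0.0296 -0.0505  0.022 ]
  mould [-0.0365 -0.0492  0.022 ]
  mould [-0.0034  0.0001  0.022 ]
b [ 0.5557 -0.1331  0.085 ] psi 3.5042063377102783
tips [-0.0037  0.0358  0.036 ] [-0.0037 -0.0358  0.036 ] edges [-0.0704  0.0018  0.    ] [ 0.0704 -0.0121  0.    ]
  mould [-0.0367  0.0501  0.022 ]
  mould [0.0289 0.0487 0.022 ]
  mould [ 0.0297 -0.0509  0.022 ]
  mould [-0.0365 -0.0497  0.022 ]
  mould [-0.0033 -0.0004  0.022 ]
b [ 0.5557 -0.1331  0.085 ] psi 3.5042093888319488
[0.0119 0.0007 0.0342]
[0.0119 0.0007 0.0342]
[0.0119 0.0007 0.0342]
```

The crop shows the pin tips at wrist pixels (333,157) and (332,229). Pins, edges and mould agree: bed_mid is about (0.556,-0.133), yaw 3.5°, and the mould stands about 3.5 mm up-slope. Next I go over the blue cover.

Emit:
jog_arm(motion=[0.98,-0.1,0.35,0,0,0,-1,0.98,-0.1,0.35,0,0,0,-1,0.98,-0.1,0.35,0,0,0,-1,0.98,-0.1,0.35,0,0,0,-1,0.98,-0.1,0.35,0,0,0,-1,0.98,-0.1,0.35,0,0,0,-1,0.98,-0.1,0.35,0,0,0,-1,0.98,-0.1,0.35,0,0,0,-1,0.98,-0.1,0.35,0,0,0,-1,0.98,-0.1,0.35,0,0,0,-1,0,0,0,0,0,0,-1,0,0,0,0,0,0,-1])

```text
time: 5.4
position: [0.4831, 0.2647, 0.1596]
tool_rot: [0.683, 0.73, -0.0, 0.0]
ft_force: [-0.6, -0.3, 0.5]
grip_width: 0.0869
grip_force: 0.0
```

Run:
```python
from h import *
o=robot.get_obs();im=robot.camera("wrist");cv2.imwrite("pics/w2.png",im);C=cam("wrist",o)
import pickle;pickle.dump(C,open("w2.pkl","wb"))
print(o["time"],o["position"])
h=cv2.cvtColor(im,cv2.COLOR_BGR2HSV);H,S,V=cv2.split(h)
for k,m in dict(blue=(H>100)&(H<130)&(S>150),white=(S<60)&(V>130)).items():
    for a,r,c in blobs(m[:235],600):
        bx=cv2.boxPoints(r);print(k,a,np.round(r[0]),np.round(r[1]),r[2],[onz(C,p,.046 if k=="blue" else .008)[:2] for p in bx])
```

```text
5.4 [0.4831 0.2647 0.1596]
blue 770.0 [313. 198.] [62. 14.] 90.0 [array([0.4761, 0.2919]), array([0.4866, 0.2926]), array([0.4901, 0.2434]), array([0.4791, 0.2426])]
blue 3210.5 [612. 139.] [78. 54.] 90.0 [array([0.6714, 0.3532]), array([0.7098, 0.3557]), array([0.7277, 0.3002]), array([0.687 , 0.2975])]
white 6828.5 [313. 180.] [108.  76.] 90.0 [array([0.448 , 0.3178]), array([0.511 , 0.3219]), array([0.5201, 0.2267]), array([0.4515, 0.2221])]
white 5118.0 [534. 167.] [71. 84.] 77.47119140625 [array([0.6247, 0.3168]), array([0.6898, 0.3362]), array([0.7186, 0.2792]), array([0.6503, 0.2578])]
```

View pics/w2.png

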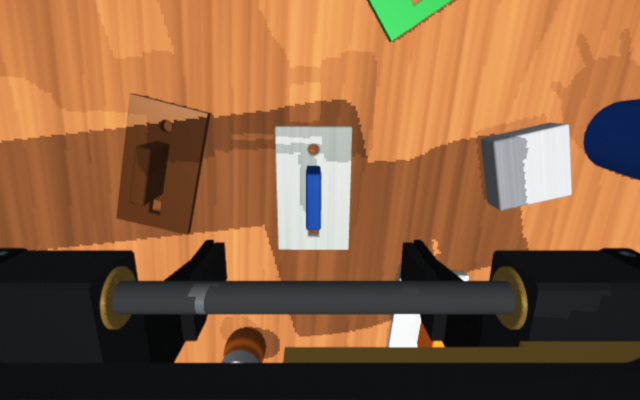

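The view shows the cover centred at column 313, with corners at about (276,128), (351,128), (349,249) and (277,249). It is square to the tool, with the handle at columns 306–320 and the round hole at (313,149).

Run:
```python
from h import *
import pickle;C=pickle.load(open("w2.pkl","rb"));o=robot.get_obs();R=Rn.from_quat(o["tool_rot"]).as_matrix()
P=[onz(C,p,.008) for p in((276,128),(351,128),(349.5,249.5),(277,249.5))]
c=sum(P)/4;u=P[0]+P[1]-P[2]-P[3];print(c,np.degrees(np.arctan2(-u[0],u[1])),[np.linalg.norm(P[i]-P[i-1]) for i in range(4)],"shift tool",R.T@(c-o["position"]))
for p in((306.5,167),(320,167),(320,230),(306.5,230)):print(onz(C,p,.046))
```

```text
[0.4835 0.2638 0.008 ] 3.6755951848151382 [np.float64(0.109222435421137), np.float64(0.062406627081528054), np.float64(0.10919542149502227), np.float64(0.0664625376626196)] shift tool [-0.0005 -0.0001  0.1519]
[0.4765 0.2919 0.046 ]
[0.4866 0.2926 0.046 ]
[0.4902 0.2425 0.046 ]
[0.4795 0.2418 0.046 ]
```

Emit:
jog_arm(motion=[0,0,0.85,0,0,0,-1,0,0,0.85,0,0,0,-1,0,0,0.85,0,0,0,-0.7,0,0,0.6,0,0,0,-0.5,0,0,0.28,0,0,0,-0.3,0,0,0,0,0,0,1,0,0,0,0,0,0,1,0,0,0,0,0,0,1,0,0,0,0,0,0,1,0,0,0,0,0,0,1], grip_force=40)

```text
time: 6.7
position: [0.4831, 0.2651, 0.0227]
tool_rot: [0.683, 0.73, 0.0, 0.0]
ft_force: [-0.3, 0.2, -0.2]
grip_width: 0.015
grip_force: 0.0
```

Emit:
jog_arm(motion=[0,0,0,0,0,0,1,0,0,0,0,0,0,1,0,0,0,0,0,0,1])

```text
time: 7.08
position: [0.4831, 0.265, 0.0226]
tool_rot: [0.684, 0.73, 0.0, 0.0]
ft_force: [-1.1, 0.1, 3.5]
grip_width: 0.0116
grip_force: 40.0
```

Emit:
jog_arm(motion=[0,0,-0.5,0,0,0,1,0,0,-1,0,0,0,1,0,0,-1,0,0,0,1,0,0,-1,0,0,0,1,0,0,-1,0,0,0,1,0,0,-1,0,0,0,1,0,0,0,0,0,0,1,0,0,0,0,0,0,1])

```text
time: 8.07
position: [0.4817, 0.2645, 0.2407]
tool_rot: [0.684, 0.73, -0.002, -0.001]
ft_force: [-0.0, -0.4, -3.4]
grip_width: 0.0117
grip_force: 40.0
```

Run:
```python
from h import *
o=robot.get_obs();im=robot.camera("wrist");cv2.imwrite("pics/w3.png",im);C=cam("wrist",o)
print(o["time"],o["position"],o["ft_force"],o["grip_width"],o["grip_force"])
cv2.imwrite("pics/w3c.png",cv2.resize(im[100:300,210:420],None,fx=3,fy=3))
R=Rn.from_quat(o["tool_rot"]).as_matrix()
b=np.array([.5557,-.1331,.085]);B=bedR(3.5);Rt=np.stack([B[:,1],B[:,0],-B[:,2]],1)
tcp=b+B@[-.0036,0,.036+.030+.0227]
d=tcp-o["position"];print("hover tcp",tcp,"world d",d,"tool d",R.T@d,"rotvec deg",np.degrees(Rn.from_matrix(R.T@Rt).as_rotvec()))
```

```text
8.075 [0.4817 0.2645 0.2407] [-0.0283 -0.3953 -3.3846] 0.011668798321583008 39.999775886535645
hover tcp [ 0.5899 -0.131   0.1669] world d [ 0.1082 -0.3955 -0.0738] tool d [-0.4016  0.0823  0.0739] rotvec deg [24.8097  0.1069  0.2391]
```

View pics/w3c.png

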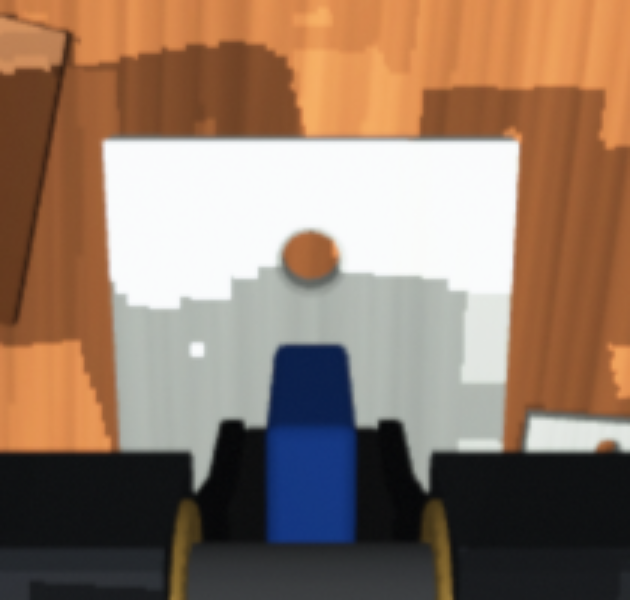

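The cover is held square. The far edge of its top face is at row 146, columns 245–383, and the round hole is at about (313.7,186).

Run:
```python
from h import *
c=robot.calibration("wrist");T=np.array(c["T_tool_cam"])
for p in((244.7,146),(382.7,146),(313.7,186)):
    d=T[:3,:3]@[(p[0]-c["cx"])/c["fx"],(p[1]-c["cy"])/c["fy"],1];print(T[:3,3]+d*((.0147-T[2,3])/d[2]))
```

```text
[ 0.055  -0.0313  0.0147]
[0.055  0.0324 0.0147]
[0.0361 0.0005 0.0147]
```

Emit:
jog_arm(motion=[-0.5,0.1,0,0,0,0,1,-1,0.2,0,0,0,0,1,-1,0.2,0,0,0,0,1,-1,0.2,0,0,0,0,1,-1,0.2,0,0,0,0,1,-1,0.2,0,0,0,0,1,-1,0.2,0,0,0,0,1,-1,0.2,0,0,0,0,1,-1,0.2,0,0,0,0,1,-1,0.2,0,0,0,0,1,-0.5,0.1,0,0,0,0,1,0,0,0,0.5,0,0,1])

```text
time: 9.62
position: [0.588, -0.1301, 0.2405]
tool_rot: [0.684, 0.729, -0.014, -0.014]
ft_force: [-0.5, -0.9, -2.5]
grip_width: 0.0119
grip_force: 40.0
```

Emit:
jog_arm(motion=[0,0,0,1,0,0,1,0,0,0,1,0,0,1,0,0,0,1,0,0,1,0,0,0,1,0,0,1,0,0,0,1,0,0,1,0,0,0,0.7,0,0,1,0,0,0,0,0,0,1,0,0,0,0,0,0,1])

```text
time: 10.62
position: [0.5886, -0.1284, 0.2416]
tool_rot: [0.667, 0.713, -0.157, -0.147]
ft_force: [-0.6, -0.1, -2.7]
grip_width: 0.0119
grip_force: 40.0
```

```bash
cat >> h.py <<'E'
def status(x=-.0036,y=0,z=.066,b=np.array([.5557,-.1331,.085]),psi=3.5,h=.0227):
    o=robot.get_obs();R=Rn.from_quat(o["tool_rot"]).as_matrix();B=bedR(psi);Rt=np.stack([B[:,1],B[:,0],-B[:,2]],1)
    d=b+B@[x,y,z+h]-o["position"]
    print("t",o["time"],"under in bed mm",(B.T@(o["position"]-b)-[0,0,h])*1e3,"f bed",B.T@o["ft_force"],"q",o["q"])
    print("to go units",R.T@d/.04,"turn units",np.degrees(Rn.from_matrix(R.T@Rt).as_rotvec())/4)
E
python3 -c "
from h import *
status()"
```

```text
t 10.625 under in bed mm [-36.1783   2.6857 133.2498] f bed [ 0.5909 -0.0137 -2.6861] q [-0.3219  0.6828  1.1786 -0.1599  1.6839 -0.3736]
to go units [-0.0689  0.8094  1.6836] turn units [0.0401 0.018  0.0692]
```

Emit:
jog_arm(motion=[-0.07,0.8,0,0.04,0.02,0.07,1,0,0,0.8,0,0,0,1,0,0,0.88,0,0,0,1,0,0,0,0,0,0,1,0,0,0,0,0,0,1])

```text
time: 11.25
position: [0.591, -0.132, 0.1693]
tool_rot: [0.67, 0.711, -0.157, -0.147]
ft_force: [-0.1, -0.6, -2.5]
grip_width: 0.0121
grip_force: 40.0
```

```bash
python3 -c "
from h import *
status()
status(z=.037)
o=robot.get_obs();im=robot.camera('scene');cv2.imwrite('pics/s4.png',cv2.resize(im[140:300,100:300],None,fx=4,fy=3.7,interpolation=cv2.INTER_CUBIC))"
```

```text
t 11.25 under in bed mm [-3.6597 -1.0238 68.6309] f bed [ 0.9222 -0.6269 -2.3503] q [-0.3257  0.7601  1.2302 -0.1602  1.5554 -0.3504]
to go units [0.0257 0.0012 0.0657] turn units [ 0.0497  0.0194 -0.0193]
t 11.25 under in bed mm [-3.6597 -1.0238 68.6309] f bed [ 0.9222 -0.6269 -2.3503] q [-0.3257  0.7601  1.2302 -0.1602  1.5554 -0.3504]
to go units [ 0.0267 -0.0013  0.7907] turn units [ 0.0497  0.0194 -0.0193]
```

View pics/s4.png

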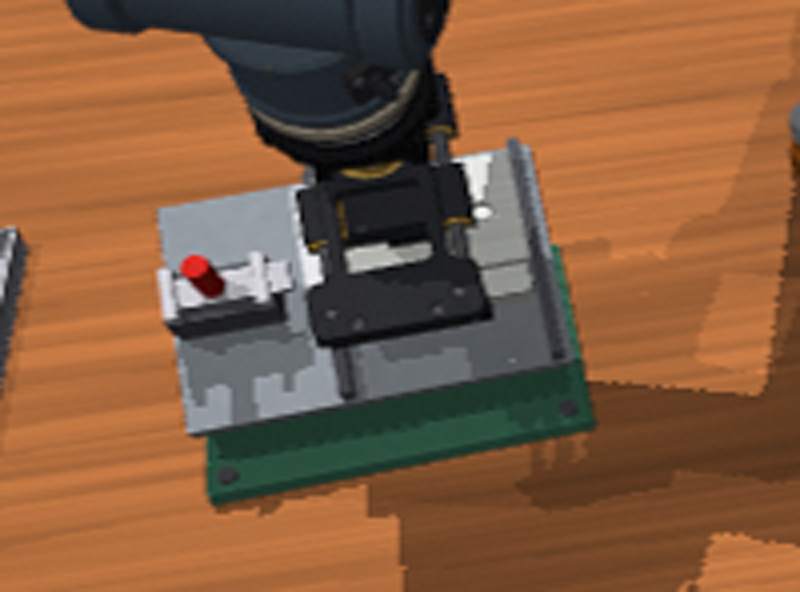

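The scene view shows the gripper with the cover above the mould, square to the rails, and the bolt out with its knob at crop (200,272). I go down gently now.

Emit:
jog_arm(motion=[0.025,0,0.4,0.05,0.02,-0.02,1,0,0,0.3,0,0,0,1,0,0,0,0,0,0,1,0,0,0,0,0,0,1])

```text
time: 11.8
position: [0.5781, -0.1314, 0.1426]
tool_rot: [0.669, 0.711, -0.158, -0.15]
ft_force: [0.1, 0.2, -2.8]
grip_width: 0.0118
grip_force: 40.0
```

```bash
python3 -c "
from h import *
status(z=.036)"
```

```text
t 11.8 under in bed mm [-3.9703  0.2843 38.9595] f bed [ 1.2917  0.1494 -2.5232] q [-0.3308  0.7775  1.2804 -0.1627  1.4945 -0.3459]
to go units [-0.0072  0.0095  0.074 ] turn units [-0.0382 -0.0132  0.0069]
```

Emit:
jog_arm(motion=[0,0.01,0.05,0,0,0,1,0,0,0.05,0,0,0,1,0,0,0,0,0,0,1])

```text
time: 12.18
position: [0.5765, -0.1314, 0.1388]
tool_rot: [0.669, 0.711, -0.158, -0.15]
ft_force: [0.3, -0.5, -2.7]
grip_width: 0.0112
grip_force: 40.0
```

Emit:
jog_arm(motion=[0,0,0.05,0,0,0,1,0,0,0,0,0,0,1])

```text
time: 12.42
position: [0.5756, -0.1314, 0.1369]
tool_rot: [0.669, 0.711, -0.158, -0.15]
ft_force: [-0.5, 0.1, -1.7]
grip_width: 0.0118
grip_force: 40.0
```

```bash
python3 -c "
from h import *
status(z=.022)"
```

```text
t 12.425 under in bed mm [-3.827   0.4529 32.7608] f bed [ 0.248   0.1596 -1.7826] q [-0.3319  0.7815  1.2904 -0.1633  1.4811 -0.3447]
to go units [-0.0116  0.0065  0.269 ] turn units [-0.046  -0.0158  0.0087]
```

Emit:
jog_arm(motion=[-0.01,0,0.05,-0.03,0,0,1,0,0,0.03,0,0,0,1,0,0,0,0,0,0,1])

```text
time: 12.8
position: [0.5743, -0.1319, 0.134]
tool_rot: [0.669, 0.711, -0.158, -0.149]
ft_force: [-0.0, 0.1, -2.1]
grip_width: 0.0116
grip_force: 40.0
```

Emit:
jog_arm(motion=[0,0,0.05,0,0,0,1,0,0,0.03,0,0,0,1,0,0,0,0,0,0,1])

```text
time: 13.18
position: [0.5729, -0.132, 0.1311]
tool_rot: [0.669, 0.711, -0.158, -0.149]
ft_force: [-0.3, 0.3, -2.3]
grip_width: 0.0116
grip_force: 40.0
```

```bash
python3 -c "
from h import *
status(z=.022)"
```

```text
t 13.175 under in bed mm [-3.8131  0.036  26.3732] f bed [ 0.7575  0.3495 -2.1915] q [-0.3342  0.7845  1.3024 -0.1638  1.4639 -0.3443]
to go units [-0.001   0.0054  0.1093] turn units [-0.0152 -0.0153  0.0082]
```

Emit:
jog_arm(motion=[0,0,0.04,-0.01,0,0,1,0,0,0.04,0,0,0,1,0,0,0,0,0,0,1])

```text
time: 13.55
position: [0.5716, -0.1321, 0.1282]
tool_rot: [0.669, 0.711, -0.157, -0.149]
ft_force: [-0.5, -0.4, -2.9]
grip_width: 0.0117
grip_force: 40.0
```

Emit:
jog_arm(motion=[0,0,0.03,0,0,0,1,0,0,0,0,0,0,1])

```text
time: 13.8
position: [0.5712, -0.1321, 0.1272]
tool_rot: [0.669, 0.711, -0.157, -0.149]
ft_force: [0.1, 0.2, -3.1]
grip_width: 0.0117
grip_force: 40.0
```

```bash
python3 -c "
from h import *
status(z=.022)"
```

```text
t 13.8 under in bed mm [-3.7811  0.0044 22.0655] f bed [ 1.453   0.2401 -2.7473] q [-0.3354  0.7868  1.3101 -0.1642  1.453  -0.3436]
to go units [-0.0001  0.0045  0.0016] turn units [-0.0026 -0.0146  0.0075]
```

Emit:
jog_arm(motion=[0,0,0.03,0,0,0,1,0,0,0,0,0,0,1])

```text
time: 14.05
position: [0.5711, -0.1322, 0.1267]
tool_rot: [0.669, 0.711, -0.157, -0.148]
ft_force: [0.9, 0.3, 1.1]
grip_width: 0.0116
grip_force: 40.0
```

Emit:
jog_arm(motion=[0,0,0.03,0,0,0,1,0,0,0,0,0,0,1])

```text
time: 14.3
position: [0.5711, -0.1322, 0.1267]
tool_rot: [0.669, 0.711, -0.157, -0.148]
ft_force: [1.7, 1.7, 5.7]
grip_width: 0.0116
grip_force: 40.0
```

```bash
python3 -c "
from h import *
status(z=.022)"
```

```text
t 14.3 under in bed mm [-3.6394 -0.0561 21.661 ] f bed [-0.7442  1.5993  5.9521] q [-0.3355  0.7862  1.3121 -0.1643  1.4493 -0.3432]
to go units [ 0.0014  0.001  -0.0085] turn units [ 0.0282 -0.0036  0.0034]
```

Contact came at the expected home height of 22 mm above the bed, with force rising in line with the bed normal. I press a touch more, then release.

Emit:
jog_arm(motion=[0,0,0.05,0,0,0,1,0,0,0,0,0,0,1])

```text
time: 14.55
position: [0.5711, -0.1322, 0.1267]
tool_rot: [0.669, 0.711, -0.156, -0.147]
ft_force: [2.3, 2.8, 11.7]
grip_width: 0.0115
grip_force: 40.0
```

Emit:
jog_arm(motion=[0,0,-0.05,0,0,0,0.5,0,0,0,0,0,0,0.4,0,0,0,0,0,0,0.2,0,0,0,0,0,0,0.2,0,0,-0.5,0,0,0,0.2,0,0,-1,0,0,0,0.2,0,0,-0.5,0,0,0,0.2,0,0,0,0,0,0,0.2,0,0,0,0,0,0,0.2])

```text
time: 15.68
position: [0.6029, -0.13, 0.1964]
tool_rot: [0.669, 0.711, -0.158, -0.15]
ft_force: [-0.5, 0.0, 0.4]
grip_width: 0.0345
grip_force: 0.0
```

```bash
python3 -c "
from h import *
status(x=0,y=-.112,z=.100,h=-.008)
im=robot.camera('scene');a=cv2.resize(im[165:275,125:255],(520,440),interpolation=cv2.INTER_CUBIC);cv2.imwrite('pics/s5.png',a)
im=robot.camera('wrist');cv2.imwrite('pics/w5.png',im)"
```

```text
t 15.675 under in bed mm [ -4.1983   0.2194 129.008 ] f bed [-0.6255  0.06    0.1863] q [-0.3182  0.75    1.1705 -0.1565  1.632  -0.3567]
to go units [-2.8069  0.1042  0.7199] turn units [-0.0342 -0.0257  0.0124]
```

View pics/w5.png

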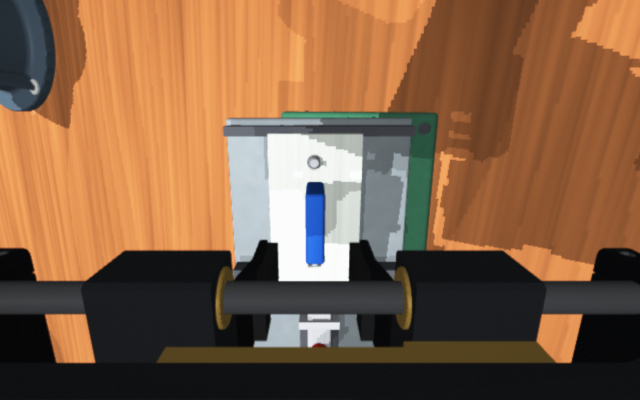

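The view shows the cover flat between the rails, with the pin showing in the round hole at (314,162) and the handle at column 314. The knob is near (319,347). I move over the knob, gripping it high so the fingers clear the bolt guide.

Emit:
jog_arm(motion=[-0.9,0.1,0,-0.03,-0.02,0,0.1,-1,0,0,0,0,0,0.1,-0.9,0,0,0,0,0,0.1,0,0,0,0,0,0,0.1,0,0,0,0,0,0,0.1])

```text
time: 16.4
position: [0.6138, -0.2411, 0.1949]
tool_rot: [0.669, 0.711, -0.157, -0.149]
ft_force: [0.7, 0.5, -0.6]
grip_width: 0.0393
grip_force: 0.0
```

```bash
python3 -c "
from h import *
status(x=0,y=-.112,z=.076,h=-.008)
im=robot.camera('wrist');cv2.imwrite('pics/w6.png',im)"
```

```text
t 16.4 under in bed mm [   0.0912 -111.2975  129.3312] f bed [ 0.9621  0.4287 -0.2406] q [-0.4508  0.803   1.0561 -0.2081  1.667  -0.4921]
to go units [-0.0195 -0.0026  1.3333] turn units [ 0.0032 -0.0211  0.0136]
```

View pics/w6.png

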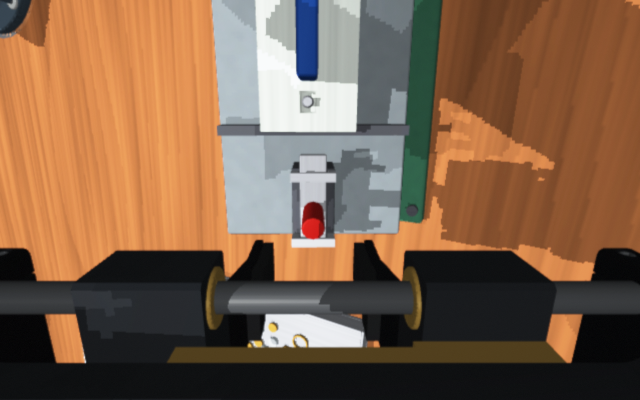

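The view shows the slot pin through its slot at (308,101) and the knob at (313,222), centred between the fingers. The bolt guide lugs are at rows 177 and 243, so I go down and grip.

Emit:
jog_arm(motion=[0,0,0.6,0,0,0,0.1,0,0,0.5,0,0,0,0.1,0,0,0.23,0,0,0,0.3,0,0,0,0,0,0,1,0,0,0,0,0,0,1,0,0,0,0,0,0,1,0,0,0,0,0,0,1], grip_force=15)

```text
time: 17.32
position: [0.592, -0.2433, 0.1488]
tool_rot: [0.669, 0.711, -0.157, -0.147]
ft_force: [-2.7, 0.8, 4.0]
grip_width: 0.0135
grip_force: 15.0
```

Emit:
jog_arm(motion=[0.15,0,0,0,0,0,1,0.15,0,0,0,0,0,1,0.15,0,0,0,0,0,1,0.15,0,0,0,0,0,1,0,0,0,0,0,0,1])

```text
time: 17.95
position: [0.5905, -0.2193, 0.1488]
tool_rot: [0.669, 0.711, -0.158, -0.147]
ft_force: [-3.1, -1.4, 6.4]
grip_width: 0.0132
grip_force: 15.0
```

```bash
python3 -c "
from h import *
status(x=0,y=-.082,z=.076,h=-.008)"
```

```text
t 17.95 under in bed mm [ -0.2699 -88.1614  78.2518] f bed [-5.5528 -1.1876  4.4935] q [-0.4371  0.8092  1.1824 -0.2044  1.5373 -0.4519]
to go units [0.1541 0.0067 0.056 ] turn units [0.0226 0.026  0.0053]
```

Emit:
jog_arm(motion=[0.1,0,0,0,0,0,1,0.05,0,0,0,0,0,1,0,0,0,0,0,0,1])

```text
time: 18.32
position: [0.5904, -0.2173, 0.1489]
tool_rot: [0.669, 0.711, -0.16, -0.144]
ft_force: [-2.1, -9.1, 4.4]
grip_width: 0.0132
grip_force: 15.0
```

Emit:
jog_arm(motion=[0.05,0,0,0,0,0,1,0.03,0,0,0,0,0,1,0,0,0,0,0,0,1])

```text
time: 18.7
position: [0.5904, -0.2172, 0.1489]
tool_rot: [0.669, 0.711, -0.161, -0.142]
ft_force: [-3.7, -15.1, 2.7]
grip_width: 0.0138
grip_force: 15.0
```

```bash
python3 -c "
from h import *
status(x=0,y=-.082,z=.076,h=-.008)"
```

```text
t 18.7 under in bed mm [ -0.2558 -86.0508  78.4189] f bed [ -5.3397 -14.8932   0.4648] q [-0.4305  0.8059  1.1892 -0.2122  1.5285 -0.4411]
to go units [0.1021 0.0059 0.0591] turn units [ 0.0451  0.1998 -0.0499]
```

The bolt has stopped after about 26 mm of tool travel. I release, lift and measure the knob's shift with the wrist camera.

Emit:
jog_arm(motion=[-0.2,0,0,0,0,0,0.1,0,0,0,0,0,0,0.1,0,0,0,0,0,0,0.1,0,0,-0.5,0,0,0,0.1,0,0,-0.8,0,0,0,0.1,0,0,0,0,0,0,0.1,0,0,0,0,0,0,0.1])

```text
time: 19.58
position: [0.6118, -0.2158, 0.1938]
tool_rot: [0.668, 0.712, -0.157, -0.148]
ft_force: [-0.3, 0.3, 0.4]
grip_width: 0.039
grip_force: 0.0
```

Run:
```python
from h import *
status(x=0,y=-.112,z=.076,h=-.008)
o=robot.get_obs();im=robot.camera('wrist');cv2.imwrite('pics/w7.png',im)
b=np.array([.5557,-.1331,.085]);B=bedR(3.5);n=B[:,2]
# w6 pose was tcp below; same orientation
o6=dict(position=np.array([.6138,-.2411,.1949]),tool_rot=np.array([.669,.711,-.157,-.149]))
for f,oo in(("pics/w6.png",o6),("pics/w7.png",o)):
    C=cam("wrist",oo);h=cv2.cvtColor(cv2.imread(f),cv2.COLOR_BGR2HSV);H,S,V=cv2.split(h);m=((H<6)|(H>174))&(S>170)&(V>60)
    for a,r,c in blobs(m[:260,250:380],60):
        x,y,w,hh=cv2.boundingRect(c);x+=250
        lo=(x+w/2,y+hh);hi=(x+w/2,y)
        print(f,a,(x,y,w,hh),"near edge @77:",B.T@(onplane(C,lo,n,n@b+.077)-b),"far @77",B.T@(onplane(C,hi,n,n@b+.077)-b))
```

```text
t 19.575 under in bed mm [  0.1911 -86.0011 128.0995] f bed [-0.3756  0.3469  0.2589] q [-0.4216  0.7903  1.0878 -0.1975  1.6531 -0.4614]
to go units [-0.6503 -0.0067  1.3023] turn units [ 0.0103 -0.004   0.0218]
pics/w6.png 594.5 (302, 203, 22, 36) near edge @77: [ 0.0003 -0.114   0.077 ] far @77 [ 0.0003 -0.092   0.077 ]
pics/w7.png 603.5 (302, 202, 22, 37) near edge @77: [ 0.0004 -0.0882  0.077 ] far @77 [ 0.0004 -0.0658  0.077 ]
```

Run:
```python
from h import *
o=robot.get_obs();C=cam("wrist",o);b=np.array([.5557,-.1331,.085]);B=bedR(3.5);n=B[:,2]
im=cv2.imread("pics/w7.png");H,S,V=cv2.split(cv2.cvtColor(im,cv2.COLOR_BGR2HSV))
for a,r,c in blobs((H>100)&(H<130)&(S>150)&(V>60),150):
    x,y,w,h=cv2.boundingRect(c);print((x,y,w,h),"near end top z68:",B.T@(onplane(C,(x+w/2,y+h),n,n@b+.068)-b))
print("column profile 300..330 gray rows 90..215:");g=cv2.cvtColor(im,cv2.COLOR_BGR2GRAY)
for r in range(100,206,3):print(r,int(g[r,306:320].mean()),int(g[r,285:298].mean()),(B.T@(onplane(C,(313,r),n,n@b+.039)-b))[1].round(4))
```

```text
(296, 36, 21, 88) near end top z68: [-0.0035 -0.0232  0.068 ]
column profile 300..330 gray rows 90..215:
100 85 225 -0.0102
103 93 225 -0.012
106 95 225 -0.0138
109 96 225 -0.0156
112 96 224 -0.0174
115 96 228 -0.0193
118 96 228 -0.0211
121 102 234 -0.023
124 209 243 -0.0248
127 243 243 -0.0267
130 235 243 -0.0286
133 213 243 -0.0305
136 163 243 -0.0324
139 175 243 -0.0343
142 182 243 -0.0362
145 203 243 -0.0381
148 213 243 -0.04
151 232 243 -0.0419
154 150 243 -0.0439
157 204 242 -0.0458
160 204 243 -0.0478
163 204 243 -0.0498
166 204 242 -0.0518
169 204 169 -0.0538
172 204 188 -0.0558
175 204 189 -0.0578
178 204 190 -0.0598
181 204 190 -0.0618
184 204 191 -0.0639
187 204 191 -0.0659
190 204 189 -0.068
193 204 177 -0.07
196 204 141 -0.0721
199 204 132 -0.0742
202 104 124 -0.0763
205 40 139 -0.0784
```

The handle's near end measures y = -23.2 mm (expected -23). The bolt's end is at y = -44 mm, which is 11 mm over the cover's edge, so the bolt is fully in; it had started about 4–5 mm in. I lift clear and hand in.

Emit:
jog_arm(motion=[0,0,-0.8,0,0,0,0,0,0,-0.5,0,0,0,0,0,0,0,0,0,0,0,0,0,0,0,0,0,0])

```text
time: 20.12
position: [0.6331, -0.215, 0.2402]
tool_rot: [0.669, 0.711, -0.158, -0.149]
ft_force: [0.8, -0.6, -0.1]
grip_width: 0.0434
grip_force: 0.0
```

```bash
python3 -c "
from rig import robot
print(robot.hand_in())"
```

```text
the job is handed in; nothing more can be done
None
```

The blue-handled cover is home on both pins, the bolt is fully in over its edge (its end measured 11 mm over), everything is released, and the job was handed in at about 20 s; no verdict came back.

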